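# Clamp a circuit board in the test jig

## Task

Clamp the circuit board in its test jig with fingertip pushes, grasping nothing: swing the clamp strap over the board with the back of a finger until it is fully home around the cam lever's stud, and only then push the cam lever all the way down. Do not touch the board itself, and leave it in its nest and everything else on the bench where it is.

Things in the scene. Friction and masses are not known exactly. Their poses are not given: they have to be found in the camera images.
- jig: board test jig screwed to the bench: grey case, aluminium deck 174 (x) x 229 (y) mm at 45 mm height, on it a black 100 x 120 mm nest with the circuit board. Origin on the bench under the nest's middle; z up; -x is its near side, +y the strap pivot's side, -y the cam lever's side. Strap pivot at (0, +90) mm, stud of the cam lever at (0, -80) mm
- strap (a joint): swing angle a of the clamp strap about its upright pivot, rad: 0 = home, straight across the board with its notch round the cam stud (hard stop); starts at 1.2 to 1.9, swung out to the jig's near side. In the jig's frame the strap points from the pivot along (-sin a, -cos a, 0). Under 1 N of push at its middle moves it; it stays where it is left
- strap_pivot (a point): on the axis of the strap's pivot stud, 89 mm above the bench (half-way up the bar's thickness when clamped)
- strap_stud: steel pivot stud and the strap it carries: aluminium bar 22 mm wide, 14 mm thick, reaching 188 mm from the pivot; two pushers with rubber feet under it, 65 and 115 mm from the pivot. Underside 82 mm above the bench when clamped, 3 to 4 mm higher while the cam lever is up (feet then just clear the board). Origin on the pivot axis at the bar's half thickness; does not turn with the bar
- strap_middle (a point): centre of the bar's cross-section 90 mm from the pivot; its -y axis points along the bar to the notch, its +x axis the way the bar moves as it swings home
- strap_notch (a point): centre of the notch, 170 mm from the pivot
- cam_stud (a point): on the axis of the stud that the notch goes round, 89 mm above the bench
- lever (a joint): cam lever angle above level, rad: 0 = fully down, level, clamped (hard stop), pointing away from the strap along the jig's -y; starts raised at 0.9 to 1.2. Stiff cam: about 5 N at the pad moves it and it stays where it is left. With the strap home, the last 0.4 rad squeezes the feet on the board and lowers it about 1.5 mm on to sprung contacts
- lever_hinge (a point): on the lever's horizontal hinge pin, 109 mm above the bench; the pin runs along the jig's x
- lever_pad (a point): centre of the upper face of the black pad of the cam lever, 56 mm from the hinge pin and 8.5 mm above the lever's centre line; the pad is 26 mm wide, 38 mm long (37 to 75 mm from the pin), 11 mm thick
- board: loose green circuit board, 80 (x) x 100 (y) x 2.4 mm, lying in the nest; origin at the middle of its underside, 57 mm above the bench. Parts up to 10 mm high stand on its far (+x) half; the near half that the strap sweeps is flat
- board_middle (a point): centre of the board's upper face, 59 mm above the bench
- vial: clear round vial with a white cap, 22 mm across, 54 mm tall, standing on the jig's deck behind the board; origin at its underside. Not part of the job
- driver: small screwdriver, 160 mm long, lying on the bench behind the jig; origin under its middle, x along its length. Not part of the job
- mouse: grey computer mouse, 105 x 60 x 33 mm, in front of the jig; origin at its underside. Not part of the job
- meter: black hand-held multimeter, 150 x 75 x 41 mm, lying beside the jig on the cam lever's side; origin at its underside. Not part of the job
- spool: solder spool, 54 mm across, 45 mm tall, standing beside the jig on the strap pivot's side; origin at its underside. Not part of the job
- breadboard: white breadboard on a black plate, 170 x 200 x 22 mm, on the left of the bench; origin at its underside. Not part of the job
- tray: grey divided parts tray, 100 x 140 x 30 mm, on the right of the bench; origin at its underside. Not part of the job

How it is judged:
By the outcome, as a careful person would: the job done as asked, in the order asked, and still so for the second after the job is handed in, with the robot touching nothing.
It also fails if it takes over 50 s, if anything falls off the work surface, if the arm or the gripper's body presses on something with over 40 N, if the wrist force passes 120 N, or if a joint passes its speed limit or range.

## Robot

A 7-joint arm with a two-finger parallel gripper is mounted at the origin on the work surface. World frame = base frame: x ahead of the robot, y to its left, z up, the work surface at z = 0. Lengths are in m, angles in rad, forces in N, time in s.
With the tool pointing down it reaches from about 0.35 to 0.9 m from the base axis. Payload 19.9 kg.
Tool frame: the origin (TCP) lies midway between the tips of the shut fingers; the grasp point (between the pads) lies 19 mm behind it; z points along the fingers, y is the direction in which the jaws open and shut (so a half turn about z gives the same grasp; the last joint's range is limited). The gripper opens to 85 mm and grips with 20 to 120 N. Pads are 22 mm wide; open, the fingers measure 114 mm over their backs; the gripper's body (76 mm by 85 mm) begins 54 mm behind the grasp point. The pads swing forward as they close: fully open they stand 13 mm farther back than shut.
Start: joints at [1.276, 0.417, -0.01, 1.614, 0.005, 1.111, -0.053], TCP at [0.156, -0.605, 0.231] pointing down, gripper open.
Joint ranges: [-2.81, 2.81], [-0.39, 2.02], [-1.27, 1.25], [0.06, 2.57], [-1.19, 4.33], [0.19, 2], [-2.82, 2.82]. Speed limits (rad/s): [1.89, 1.89, 2.39, 2.39, 3.01, 3.01, 3.01].

## Interface

Orientations are given as a unit quaternion [x, y, z, w].
In Python, from bench import sense, snapshot, get_calibration, job_done gives the robot as it stands.
- The arm moves only by the tool servo_tool, never from a script. Its argument "steps" is a list of rows, each a list of 3 entries, a list of its own where there are three numbers: the shift along the world's x, y, z in cm, then the turn, a rotation vector about the world's x, y, z in rad, then the finger opening in cm, from 0 to 8.54. In form: [[[x, y, z], [rx, ry, rz], claw], ...]. A call has exactly 10 rows; each row shifts and turns the commanded pose from where the row before left it; what a row does not reach is not made up. A row lasts 1/12 s, in which the tool goes at most 41.7 mm and 7.16 degrees, less where a joint would pass 70% of its speed; a pose out of reach is approached as far as the arm can. A call with a gripper value outside its range is refused whole. The fingers move at their own pace and stop on an object; the grip force is fixed at half the most. Time passes only in rows, so rows that do not move let the fingers close, or fill a call up. It gives the time, the measured TCP pose, the force and the opening at its end, in the units of the state.
- sense(): the state, without advancing time (a new reading comes with each control period).
- snapshot(name): name is "scene" or "top" or "wrist"; returns the picture (400x640x3 uint8, red, green, blue); there is no depth.
- get_calibration(name): a dict with "fov_y" (degrees; the focal length in pixels is half the picture's height over the tangent of half this angle, whatever the lens; pixels are square), "cx", "cy" (the principal point, pixels), "k1" (the pictures are not rectified: a ray, as slopes to the right and down, at radius r is drawn at 1 + k1 r^2 times it, then the intrinsics apply), "cam_to_world" (4x4, takes a point from camera to world coordinates); the wrist camera has in their place "tool_from_camera" (4x4, takes a point from camera to tool coordinates, whose origin is the TCP and whose axes are the flange's). Camera axes: x right, y down, z forward; pixel columns grow to the right and rows downward; lengths in m; the calibration is good to about 2 mm. A picture is of the moment at which its call begins: read the wrist's pose just before it. get_calibration takes no time and is no camera call.
- job_done(): hands the job in, once; it reports no verdict.
The state is a dict: "clock": time; "joint_pos": joint angles; "joint_velocities": joint speeds; "effort": joint torques, N m; "tcp_pos": TCP position; "tool_rot": TCP orientation; "wrist_force": force on the tool from outside, world axes, zero at the start; "ft_torque": the same for the moment, N m; "opening": opening from 0.0 (shut) to 1.0 (fully open).
Only numpy, scipy, OpenCV 4.12 (cv2) and the standard library are available. Lean on these libraries where they do the work, as an engineer would, in place of code of your own. Each camera call takes 0.05 s, during which the arm holds its last target. There are 200 camera calls.

## Working session

There is one attempt and no reset: what is moved stays moved. The work goes in short steps, Python scripts to look and compute and a tool call to move; the robot and the scene stay as the last step left them, time stands still between calls to the robot, and variables do not carry over. Pictures are saved under pics/ and viewed, about 8 in all and at most 12, crops included, and the job is handed in when it is done.

Besides the shell and the picture viewer there is one more tool, called after "Call:" as a command line: name --argument value ..., lists and objects as JSON in quotes. servo_tool: Moves the arm, as the interface text tells. Its arguments: {"type":"object","properties":{"steps":{"type":"array","items":{"type":"array"}}},"required":["steps"]}

```bash
mkdir -p pics; cat > h.py <<'E'
import numpy as np, cv2
from bench import sense, snapshot, get_calibration, job_done
from scipy.spatial.transform import Rotation as R
def cam(name,s=None):
    c=get_calibration(name)
    if 'cam_to_world' in c: T=np.array(c['cam_to_world'])
    else:
        s=s or sense(); W=np.eye(4); W[:3,:3]=R.from_quat(s['tool_rot']).as_matrix(); W[:3,3]=s['tcp_pos']; T=W@np.array(c['tool_from_camera'])
    f=200/np.tan(np.radians(c['fov_y'])/2)
    return c,T,f
def plane(cm,u,v,z):
    c,T,f=cm; d=np.array([(u-c['cx'])/f,(v-c['cy'])/f]); x=d.copy()
    for _ in range(20): x=d/(1+c['k1']*(x@x))
    r=T[:3,:3]@np.array([x[0],x[1],1]); o=T[:3,3]
    return o+r*(z-o[2])/r[2]
def proj(cm,p):
    c,T,f=cm; q=T[:3,:3].T@(np.array(p)-T[:3,3]); x=q[:2]/q[2]; x=x*(1+c['k1']*(x@x))
    return np.array([c['cx'],c['cy']])+f*x
def save(n,im): cv2.imwrite('pics/'+n,im[:,:,::-1])
E
python3 - <<'E'
from h import *
s=sense();print(s['clock'],s['tcp_pos'],s['tool_rot'],s['wrist_force'],s['opening'])
for n in('top','scene'):
    im=snapshot(n);save(n+'1.png',im);c,T,f=cam(n);print(n,f,c['k1'],T.round(3).tolist())
E
```

```text
0.0 [ 0.15620567 -0.6048007   0.230658  ] [ 9.92025761e-01  1.26033724e-01 -1.21610437e-04 -6.12466060e-04] [-0.0164595   0.10097608  0.08911193] 0.9943165853534126
top 458.6541291573543 -0.08424091505190452 [[0.021, -0.997, 0.08, 0.398], [-1.0, -0.02, 0.011, 0.014], [-0.01, -0.08, -0.997, 1.455], [0.0, 0.0, 0.0, 1.0]]
scene 362.34929522629045 -0.011133438633437723 [[-0.692, 0.412, -0.593, 1.319], [0.722, 0.367, -0.587, 0.759], [-0.024, -0.834, -0.551, 0.822], [0.0, 0.0, 0.0, 1.0]]
```

View pics/top1.png

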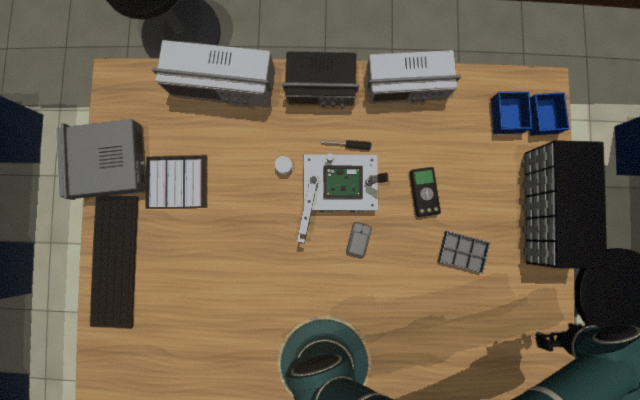

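View pics/scene1.png

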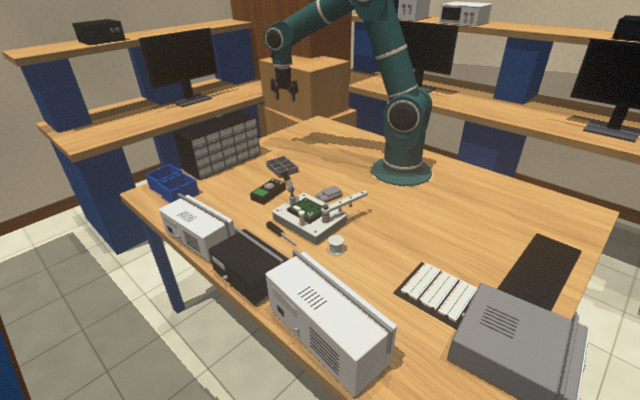

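Top: the deck spans about (304–378, 154–212), the board is at (343,182), the strap runs from its pivot near (314,180) to its tip at (301,243), and the lever pad is near (378,179). The mouse is at (359,240) and the meter at (425,192).

```bash
python3 - <<'E'
from h import *
im=cv2.imread('pics/top1.png');cm=cam('top')
cr=im[130:270,260:450];cv2.imwrite('pics/crop1.png',cv2.resize(cr,None,fx=4.2,fy=4.2,interpolation=cv2.INTER_CUBIC))
hsv=cv2.cvtColor(im,cv2.COLOR_BGR2HSV)
m=cv2.inRange(hsv,(45,80,30),(85,255,255));m[:, :320]=0;m[:,365:]=0;m[:160]=0;m[203:]=0
m=cv2.morphologyEx(m,cv2.MORPH_CLOSE,np.ones((7,7)))
pts=cv2.findNonZero(m);r=cv2.minAreaRect(pts);b=cv2.boxPoints(r);w=np.array([plane(cm,*p,.059) for p in b])
print('board',r,w.round(4).tolist(),w.mean(0))
m=cv2.inRange(hsv,(0,0,120),(180,45,255));m[:,:298]=0;m[:,385:]=0;m[:150]=0;m[216:]=0
m=cv2.morphologyEx(m,cv2.MORPH_OPEN,np.ones((3,3)))
n,l,st,_=cv2.connectedComponentsWithStats(m);print(st)
for name,u,v,z in [('pivot',314,180,.1),('tip',301,243,.092),('mouse',359,240,.03),('d00',304,154,.045),('d10',378,154,.045),('d01',304,212,.045),('d11',378,212,.045),('pad',382,178,.15),('meter',425,192,.04)]: print(name,plane(cm,u,v,z).round(4))
E
```

```text
board ((343.1493835449219, 181.26597595214844), (32.53398895263672, 24.58034324645996), 2.2906100749969482) [[0.528, 0.0057, 0.059], [0.6037, 0.0041, 0.059], [0.6017, -0.0957, 0.059], [0.526, -0.0937, 0.059]] [ 0.56486338 -0.0449159   0.059     ]
[[     0      0    640    400 253478]
 [   303    154     75     62   2441]
 [   347    169     10      5     49]
 [   372    184      6      6     32]]
pivot [0.5619 0.0435 0.1   ]
tip [0.3744 0.0781 0.092 ]
mouse [ 0.3863 -0.0983  0.03  ]
d00 [0.6494 0.0776 0.045 ]
d10 [ 0.654  -0.1526  0.045 ]
d01 [0.4689 0.0733 0.045 ]
d11 [ 0.4735 -0.1543  0.045 ]
pad [ 0.5656 -0.1523  0.15  ]
meter [ 0.5388 -0.3006  0.04  ]
```

View pics/crop1.png

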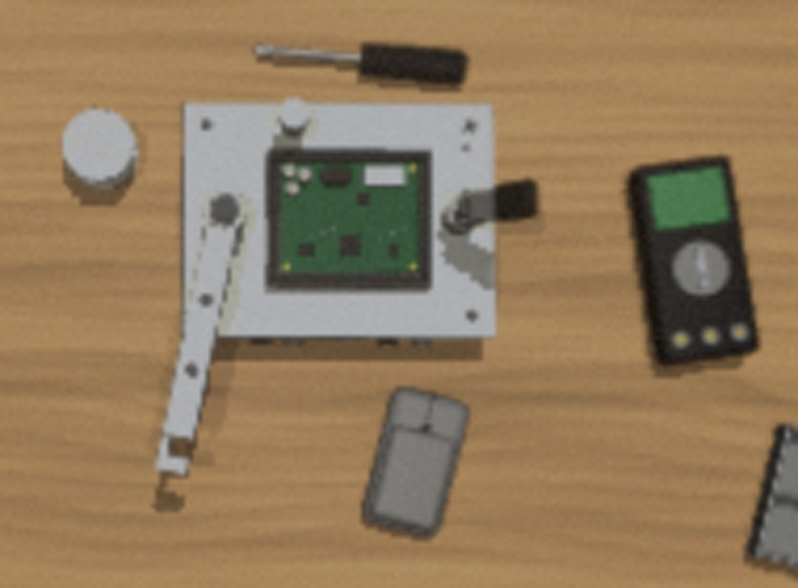

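Call:
servo_tool --steps '[[[2.5, 2.2, 0], [0, 0, -0.04], 0], [[2.5, 2.2, 0], [0, 0, -0.04], 0], [[2.5, 2.2, 0], [0, 0, -0.04], 0], [[2.5, 2.2, 0], [0, 0, -0.04], 0], [[2.5, 2.2, 0], [0, 0, -0.04], 0], [[2.5, 2.2, 0], [0, 0, -0.04], 0], [[2.5, 2.2, 0], [0, 0, -0.04], 0], [[2.5, 2.2, 0], [0, 0, -0.04], 0], [[2.5, 2.2, 0], [0, 0, -0.04], 0], [[2.5, 2.2, 0], [0, 0, -0.04], 0]]'

```text
clock: 0.93
tcp_pos: [0.4072, -0.3838, 0.2311]
tool_rot: [0.997, -0.075, -0.0, -0.0]
wrist_force: [0.3, -0.1, 0.4]
opening: 0.0
```

Call:
servo_tool --steps '[[[0.4, 3.4, 0.8], [0, 0, 0], 0], [[0.4, 3.4, 0.8], [0, 0, 0], 0], [[0.4, 3.4, 0.8], [0, 0, 0], 0], [[0.4, 3.4, 0.8], [0, 0, 0], 0], [[0.4, 3.4, 0.8], [0, 0, 0], 0], [[0.4, 3.4, 0.8], [0, 0, 0], 0], [[0.4, 3.4, 0.8], [0, 0, 0], 0], [[0.4, 3.4, 0.8], [0, 0, 0], 0], [[0.4, 3.4, 0.8], [0, 0, 0], 0], [[0.4, 3.4, 0.8], [0, 0, 0], 0]]'

```text
clock: 1.77
tcp_pos: [0.446, -0.0435, 0.3116]
tool_rot: [0.997, -0.074, -0.0, 0.0]
wrist_force: [0.5, -0.7, -0.3]
opening: 0.002
```

```bash
python3 - <<'E'
from h import *
s=sense();cm=cam('wrist',s);im=snapshot('wrist');save('w1.png',im);print(s['tcp_pos'],s['joint_pos'],cm[1].round(3).tolist(),s['joint_velocities'].__abs__().max())
E
```

```text
[ 0.44598612 -0.04346115  0.3116333 ] [ 0.38742414  0.03092602 -0.36526664  1.91448164  0.01204325  1.19831655
 -1.70017381] [[-0.147, -0.947, -0.286, 0.519], [-0.989, 0.141, 0.042, -0.053], [0.001, 0.289, -0.957, 0.455], [0.0, 0.0, 0.0, 1.0]] 0.893420310644827
```

View pics/w1.png

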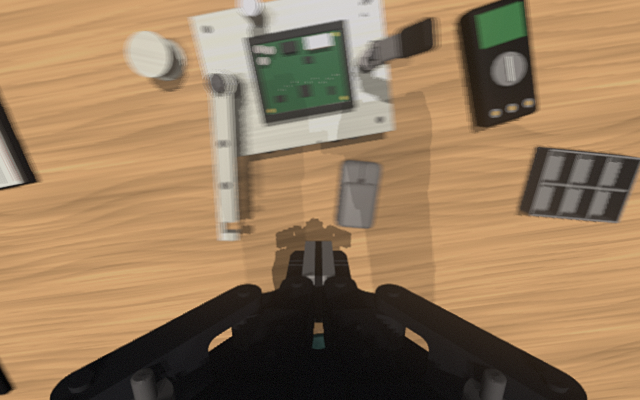

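The wrist view is slightly motion-blurred. The strap pivot is at (222,85), the tip at (229,238), the lever pad at (418,38), and the board is centred on (301,72).

```bash
python3 - <<'E'
from h import *
s=sense();cm=cam('wrist',s);im=snapshot('wrist');save('w2.png',im);print(s['tcp_pos'],abs(s['joint_velocities']).max())
g=cv2.cvtColor(im,cv2.COLOR_RGB2HSV)
m=cv2.inRange(g,(0,0,130),(180,50,255));m[:150]=0;m[250:]=0;m[:,:190]=0;m[:,260:]=0
P=[]
for v in range(160,225,4):
    u=np.nonzero(m[v])[0]
    if len(u)>5: P.append([u.min(),u.max(),v])
P=np.array(P)
L=np.array([plane(cm,(a+b)/2,v,.0995)[:2] for a,b,v in P]);print(P[[0,-1]],L[[0,-1]])
vx,vy,x0,y0=cv2.fitLine(L.astype(np.float32),cv2.DIST_HUBER,0,.001,.001).ravel();print('dir',vx,vy,'pt',x0,y0,'ang from -x->+y',np.arctan2(-vy/vx,1))
mb=cv2.inRange(g,(45,80,30),(85,255,255));mb[:,:235]=0;mb[:,365:]=0
mb=cv2.morphologyEx(mb,cv2.MORPH_CLOSE,np.ones((9,9)))
r=cv2.minAreaRect(cv2.findNonZero(mb));w=np.array([plane(cm,*p,.059) for p in cv2.boxPoints(r)]);print(w.round(4).tolist(),w.mean(0))
E
```

```text
[ 0.4471263  -0.03709626  0.31324542] 0.1525533631698216
[[226 243 160]
 [229 245 220]] [[0.47886214 0.06019932]
 [0.4040152  0.07375702]]
dir 0.98311406 -0.18299389 pt 0.44971204 0.06590663 ang from -x->+y 0.1840309
[[0.6053, 0.0051, 0.059], [0.6052, -0.0927, 0.059], [0.1618, -0.1191, 0.059], [0.1554, 0.013, 0.059]] [ 0.38190136 -0.04843408  0.059     ]
```

View pics/w2.png

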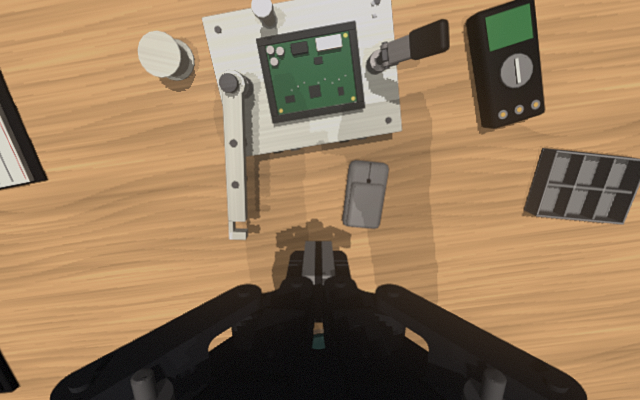

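Sharp now: the pivot is at (229,83), the notch at (237,228), and the nest corners at (257,39), (352,21), (364,107) and (272,123). The cam stud is near (377,63), and the pad runs from (411,45) to (447,34).

```bash
python3 - <<'E'
from h import *
from types import SimpleNamespace
s={'tcp_pos':[0.4471263,-0.03709626,0.31324542],'tool_rot':sense()['tool_rot']}
cm=cam('wrist',s)
N=np.array([plane(cm,*p,.06) for p in [(257,39),(352,21),(364,107),(272,123)]]);print(N.round(4).tolist(),N.mean(0))
e=(N[0]+N[3]-N[1]-N[2])/2;print('nest len',np.linalg.norm(e),'yaw',np.arctan2(-e[0],e[1])); e=(N[0]+N[1]-N[2]-N[3])/2;print(np.linalg.norm(e),np.arctan2(e[1],e[0]))
for n,u,v,z in [('pivot',229,83,.105),('notch',237,228,.0995),('nearR',401,131,.045),('farL',203,17,.045),('stud',377,63,.1),('mouse far L',350,160,.025)]: print(n,plane(cm,u,v,z))
for th in (.9,1,1.1,1.2):
    print(th,[proj(cm,(.563,-.125-d*np.cos(th)+.0085*np.sin(th),.109+d*np.sin(th)+.0085*np.cos(th))).round() for d in (.037,.075)])
E
```

```text
[[0.6118, 0.014, 0.06], [0.6148, -0.0998, 0.06], [0.5168, -0.1042, 0.06], [0.5139, 0.014, 0.06]] [ 0.56432454 -0.04400753  0.06      ]
nest len 0.11606988820189981 yaw 0.025778244513949482
0.09798367123272374 0.022042843435780043
pivot [0.56306601 0.04599957 0.105     ]
notch [0.393358   0.07597516 0.0995    ]
nearR [ 0.47926728 -0.15235715  0.045     ]
farL [0.64844575 0.07643889 0.045     ]
stud [ 0.56091263 -0.11693493  0.1       ]
mouse far L [ 0.44674635 -0.08222328  0.025     ]
0.9 [array([411.,  50.]), array([449.,  39.])]
1 [array([408.,  50.]), array([443.,  39.])]
1.1 [array([404.,  50.]), array([436.,  40.])]
1.2 [array([401.,  51.]), array([428.,  40.])]
```

Call:
servo_tool --steps '[[[0.7, 3.1, -1.0], [0, 0, 0], 0], [[0.7, 3.1, -1.0], [0, 0, 0], 0], [[0.7, 3.1, -1.0], [0, 0, 0], 0], [[0.7, 3.1, -1.0], [0, 0, 0], 0], [[0.7, 3.1, -1.0], [0, 0, 0], 0], [[0, 0, -3.5], [0, 0, 0], 0], [[0, 0, -3.5], [0, 0, 0], 0], [[0, 0, -3.5], [0, 0, 0], 0], [[0, 0, -3.5], [0, 0, 0], 0], [[0, 0, -3.5], [0, 0, 0], 0]]'

```text
clock: 2.7
tcp_pos: [0.481, 0.1096, 0.0846]
tool_rot: [0.997, -0.074, -0.0, -0.0]
wrist_force: [1.8, 0.5, -0.2]
opening: 0.003
```

```bash
python3 - <<'E'
from h import *
s=sense();print(s['tcp_pos'])
O=np.array([.5625,.046])
for A in list(np.linspace(1.755,0,15))+[-.02]:
    p=O+.09*np.array([-np.sin(A),-np.cos(A)])-.0255*np.array([np.cos(A),-np.sin(A)]);print(round(A,3),p.round(4))
E
```

```text
[0.48096881 0.1096167  0.08456004]
1.755 [0.4787 0.0876]
1.63 [0.4742 0.0767]
1.504 [0.471  0.0655]
1.379 [0.4693 0.0539]
1.254 [0.469  0.0422]
1.128 [0.4703 0.0305]
1.003 [0.4729 0.0191]
0.877 [0.477  0.0081]
0.752 [ 0.4824 -0.0023]
0.627 [ 0.4891 -0.0119]
0.501 [ 0.4969 -0.0207]
0.376 [ 0.5057 -0.0283]
0.251 [ 0.5155 -0.0349]
0.125 [ 0.5259 -0.0401]
0.0 [ 0.537 -0.044]
-0.02 [ 0.5388 -0.0445]
```

Call:
servo_tool --steps '[[[-0.1, -1.1, 0], [0, 0, 0], 0], [[-0.1, -1.1, 0], [0, 0, 0], 0], [[-0.45, -1.1, 0], [0, 0, 0.12], 0], [[-0.3, -1.1, 0], [0, 0, 0.12], 0], [[-0.2, -1.2, 0], [0, 0, 0.12], 0], [[0, -1.2, 0], [0, 0, 0.12], 0], [[0.1, -1.2, 0], [0, 0, 0.12], 0], [[0.3, -1.1, 0], [0, 0, 0.12], 0], [[0.4, -1.1, 0], [0, 0, 0.12], 0], [[0.5, -1.0, 0], [0, 0, 0.12], 0]]'

```text
clock: 3.53
tcp_pos: [0.4837, -0.0044, 0.0886]
tool_rot: [0.918, 0.397, 0.001, 0.001]
wrist_force: [-0.3, 1.0, 0.0]
opening: -0.002
```

```bash
python3 - <<'E'
from h import *
save('w3.png',snapshot('wrist'));s=sense();print(s['tcp_pos'],s['wrist_force'],s['tool_rot'])
E
```

```text
[ 0.48463978 -0.00634919  0.08843323] [ 0.5066633  -4.14161728 -0.75091817] [9.16059524e-01 4.01038098e-01 8.23112900e-04 1.64779340e-03]
```

View pics/w3.png

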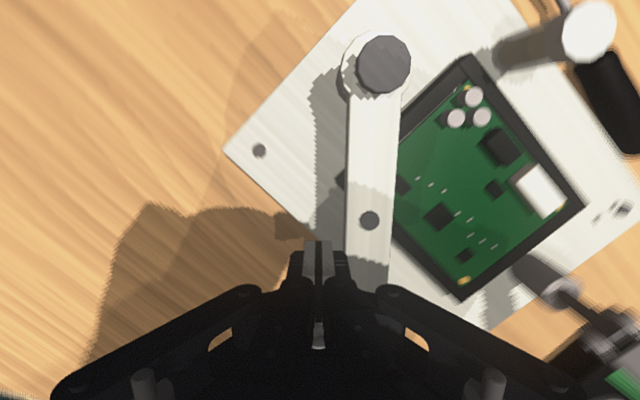

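Call:
servo_tool --steps '[[[0.45, -0.55, -0.3], [0, 0, 0.11], 0], [[0.78, -0.88, 0], [0, 0, 0.11], 0], [[0.88, -0.76, 0], [0, 0, 0.11], 0], [[0.98, -0.66, 0], [0, 0, 0.11], 0], [[0.7, -0.4, 0], [0, 0, 0.11], 0], [[0.5, -0.2, 0], [0, 0, 0.11], 0], [[0.4, -0.15, 0], [0, 0, 0.08], 0], [[0.3, -0.1, 0], [0, 0, 0], 0], [[0, 0, 0], [0, 0, 0], 0], [[0, 0, 0], [0, 0, 0], 0]]'

```text
clock: 4.42
tcp_pos: [0.5329, -0.0396, 0.0841]
tool_rot: [0.715, 0.699, 0.0, 0.001]
wrist_force: [-0.8, -0.4, -0.3]
opening: -0.004
```

Call:
servo_tool --steps '[[[0.1, 0, 0], [0, 0, 0], 0], [[0.1, 0, 0], [0, 0, 0], 0], [[0.1, 0, 0], [0, 0, 0], 0], [[0.1, 0, 0], [0, 0, 0], 0], [[0.1, 0, 0], [0, 0, 0], 0], [[0.1, 0, 0], [0, 0, 0], 0], [[0.1, 0, 0], [0, 0, 0], 0], [[0, 0, 0], [0, 0, 0], 0], [[0, 0, 0], [0, 0, 0], 0], [[0, 0, 0], [0, 0, 0], 0]]'

```text
clock: 5.25
tcp_pos: [0.5397, -0.0391, 0.0832]
tool_rot: [0.713, 0.701, -0.0, -0.0]
wrist_force: [-1.1, -0.5, 0.8]
opening: 0.002
```

Call:
servo_tool --steps '[[[0.1, 0, 0], [0, 0, 0], 0], [[0.1, 0, 0], [0, 0, 0], 0], [[0.1, 0, 0], [0, 0, 0], 0], [[0.1, 0, 0], [0, 0, 0], 0], [[0, 0, 0], [0, 0, 0], 0], [[0, 0, 0], [0, 0, 0], 0], [[0, 0, 0], [0, 0, 0], 0], [[0, 0, 0], [0, 0, 0], 0], [[0, 0, 0], [0, 0, 0], 0], [[0, 0, 0], [0, 0, 0], 0]]'

```text
clock: 6.08
tcp_pos: [0.5424, -0.0394, 0.0827]
tool_rot: [0.713, 0.701, -0.001, -0.001]
wrist_force: [-10.7, -2.8, 2.5]
opening: 0.001
```

```bash
python3 - <<'E'
from h import *
save('w4.png',snapshot('wrist'));s=sense();print(s['tcp_pos'],s['wrist_force'])
E
```

```text
[ 0.54235675 -0.03938565  0.08272568] [-9.73813233 -2.76263309  2.10646629]
```

View pics/w4.png

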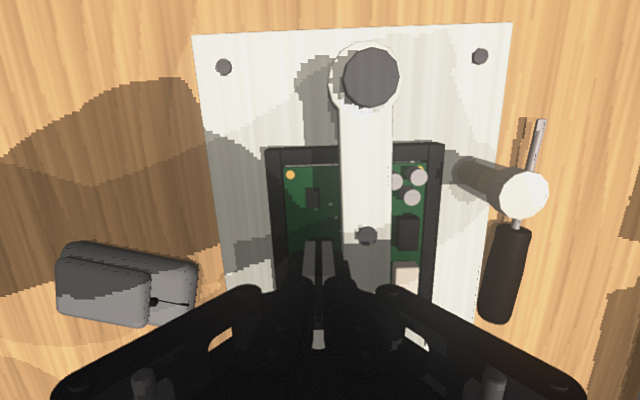

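Call:
servo_tool --steps '[[[-2.0, 0, 0], [0, 0, 0], 0], [[-1.0, 0, 1.0], [0, 0, 0], 0], [[0, 0, 3.7], [0, 0, 0], 0], [[0, 0, 3.7], [0, 0, 0], 0], [[0, 0, 3.7], [0, 0, 0], 0], [[0.5, -1.0, 3.0], [0, 0, 0], 0], [[1.0, -3.5, 1.5], [0, 0, 0], 0], [[1.0, -3.5, 0.5], [0, 0, 0], 0], [[1.0, -3.5, 0], [0, 0, 0], 0], [[1.0, -3.5, 0], [0, 0, 0], 0]]'

```text
clock: 6.97
tcp_pos: [0.5593, -0.1911, 0.2551]
tool_rot: [0.714, 0.701, 0.0, 0.001]
wrist_force: [0.2, 0.4, 0.3]
opening: 0.003
```

Call:
servo_tool --steps '[[[0.5, -1.5, 0], [0, 0, 0], 0], [[0, 0, 0], [0, 0, 0], 0], [[0, 0, 0], [0, 0, 0], 0], [[0, 0, 0], [0, 0, 0], 0], [[0, 0, 0], [0, 0, 0], 0], [[0, 0, 0], [0, 0, 0], 0], [[0, 0, 0], [0, 0, 0], 0], [[0, 0, 0], [0, 0, 0], 0], [[0, 0, 0], [0, 0, 0], 0], [[0, 0, 0], [0, 0, 0], 0]]'

```text
clock: 7.8
tcp_pos: [0.5637, -0.204, 0.2543]
tool_rot: [0.713, 0.701, -0.0, 0.0]
wrist_force: [0.2, 0.9, 0.5]
opening: -0.002
```

```bash
python3 - <<'E'
from h import *
s=sense();im=snapshot('wrist');save('w5.png',im);print(s['tcp_pos'],s['tool_rot'],s['wrist_force'])
E
```

```text
[ 0.56370071 -0.20402249  0.25429248] [ 7.13391769e-01  7.00765422e-01 -8.07277284e-05  1.68699376e-05] [0.15076415 0.89037752 0.47460678]
```

View pics/w5.png

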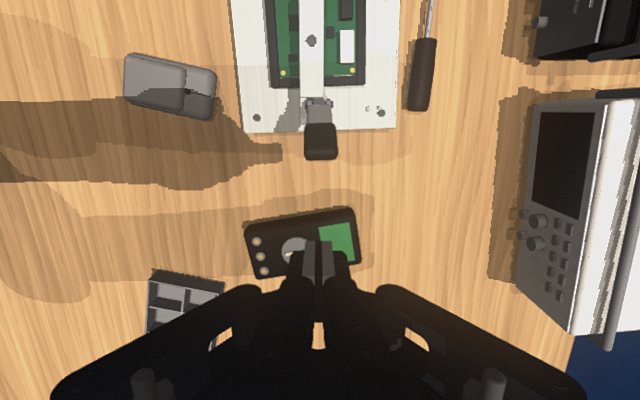

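The strap runs straight to the lever with its notch end near (315,97). The lever pad spans (304–338, 122–160). I'll check the strap angle and lever angle numerically.

```bash
python3 - <<'E'
from h import *
s=sense();cm=cam('wrist',s);im=cv2.imread('pics/w5.png');g=cv2.cvtColor(im,cv2.COLOR_BGR2HSV)
m=cv2.inRange(g,(0,0,110),(180,60,255));L=[]
for v in range(20,76,3):
    row=m[v]; u0=313
    a=u0
    if not row[u0]: continue
    while row[a-1]:a-=1
    b=u0
    while row[b+1]:b+=1
    if b-a<35: L.append(plane(cm,(a+b)/2,v,.0985)[:2])
L=np.array(L);vx,vy,x0,y0=cv2.fitLine(L.astype(np.float32),cv2.DIST_HUBER,0,.0005,.0005).ravel()
print(len(L),'strap dx/dy',vx/vy,'x at y=.046',x0+(.046-y0)*vx/vy,'x at -.124',x0+(-.124-y0)*vx/vy)
dk=[plane(cm,u,v,.045) for u,v in((245,132),(396,127))];print('deck near edge yaw',np.arctan2(dk[1][1]-dk[0][1],dk[1][0]-dk[0][0]),np.mean(dk,0),np.array(dk).round(4).tolist())
for th in (.8,.9,1,1.1):
    print(th,[proj(cm,(.5655,-.124-d*np.cos(th)+h*np.sin(th),.109+d*np.sin(th)+h*np.cos(th))).round() for d,h in ((.037,.0085),(.075,.0085),(.075,-.0025))])
E
```

```text
19 strap dx/dy 0.024909357 x at y=.046 0.56317157 x at -.124 0.55893695
deck near edge yaw 0.01398468306035476 [ 0.56762259 -0.15052721  0.045     ] [[0.4814, -0.1517, 0.045], [0.6539, -0.1493, 0.045]]
0.8 [array([318., 128.]), array([319., 166.]), array([319., 174.])]
0.9 [array([318., 124.]), array([319., 158.]), array([319., 168.])]
1 [array([318., 120.]), array([319., 150.]), array([319., 161.])]
1.1 [array([318., 115.]), array([318., 141.]), array([319., 154.])]
```

```bash
python3 - <<'E'
import cv2
im=cv2.imread('pics/w5.png');cv2.imwrite('pics/crop5.png',cv2.resize(im[0:170,225:405],None,fx=3.5,fy=3.5,interpolation=cv2.INTER_CUBIC))
E
```

```text
(no output)
```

View pics/crop5.png

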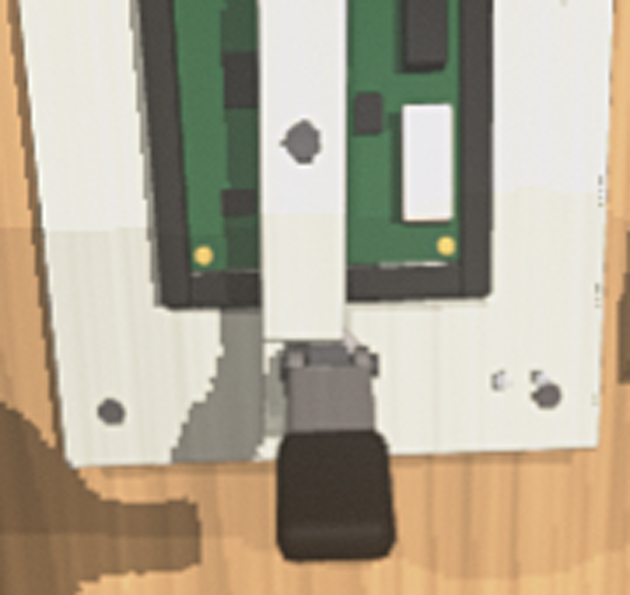

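The strap axis meets the lever about 26 crop px (≈7 mm) to the near side, so it may not be home. I'll compare with the strap direction in w4, while I was still pushing.

```bash
python3 - <<'E'
from h import *
s={'tcp_pos':[0.54235675,-0.03938565,0.08272568],'tool_rot':[0.713,0.701,-.001,-.001]};cm=cam('wrist',s);im=cv2.imread('pics/w4.png');g=cv2.cvtColor(im,cv2.COLOR_BGR2GRAY)
E=[]
for v in range(165,232,6):
    r=g[v].astype(int)
    d=np.diff(cv2.blur(r.astype(np.float32)[None],(3,1))[0])
    E.append((v,325+np.argmax(d[325:356]),380+np.argmin(d[380:400])))
print(E)
for z in (.0985,):
    L=np.array([plane(cm,(a+b)/2+.5,v,z)[:2] for v,a,b in E]);W=[np.linalg.norm(plane(cm,a,v,z)-plane(cm,b,v,z)) for v,a,b in E];print(np.polyfit(L[:,1],L[:,0],1),np.polyval(np.polyfit(L[:,1],L[:,0],1),[.046,-.124]),W)
E
```

```text
[(165, np.int64(340), np.int64(391)), (171, np.int64(340), np.int64(391)), (177, np.int64(340), np.int64(390)), (183, np.int64(341), np.int64(390)), (189, np.int64(341), np.int64(397)), (195, np.int64(341), np.int64(391)), (201, np.int64(341), np.int64(391)), (207, np.int64(341), np.int64(391)), (213, np.int64(342), np.int64(390)), (219, np.int64(342), np.int64(390)), (225, np.int64(342), np.int64(390)), (231, np.int64(342), np.int64(390))]
[-0.03423742  0.56496983] [0.56339491 0.56921527] [np.float64(0.021734415030182298), np.float64(0.02185974659491026), np.float64(0.021555443207340454), np.float64(0.02124803527101882), np.float64(0.02442841170229176), np.float64(0.0219393759928293), np.float64(0.022070771902497774), np.float64(0.022203976341096734), np.float64(0.02144531598942719), np.float64(0.021576770442016054), np.float64(0.021710070753167856), np.float64(0.021845255601417736)]
```

The strap was home while I pushed (slope −0.034), but it sprang back about 0.05 rad when I released it quickly. I'll push again more gently and withdraw slowly.

Call:
servo_tool --steps '[[[-1.3, 3.3, 0], [0, 0, 0], 0], [[-1.3, 3.3, 0], [0, 0, 0], 0], [[-1.3, 3.3, 0], [0, 0, 0], 0], [[-1.3, 3.3, 0], [0, 0, 0], 0], [[-0.2, 3.3, -1.0], [0, 0, 0], 0], [[0, 0, -3.7], [0, 0, 0], 0], [[0, 0, -3.7], [0, 0, 0], 0], [[0, 0, -3.7], [0, 0, 0], 0], [[0, 0, -3.7], [0, 0, 0], 0], [[0, 0, -1.3], [0, 0, 0], 0]]'

```text
clock: 8.68
tcp_pos: [0.5076, -0.039, 0.0793]
tool_rot: [0.713, 0.701, -0.001, -0.002]
wrist_force: [-0.8, -0.6, -0.8]
opening: 0.0
```

Call:
servo_tool --steps '[[[0.3, 0, 0], [0, 0, 0], 0], [[0.3, 0, 0], [0, 0, 0], 0], [[0.3, 0, 0], [0, 0, 0], 0], [[0.3, 0, 0], [0, 0, 0], 0], [[0.3, 0, 0], [0, 0, 0], 0], [[0.2, 0, 0], [0, 0, 0], 0], [[0.2, 0, 0], [0, 0, 0], 0], [[0, 0, 0], [0, 0, 0], 0], [[0, 0, 0], [0, 0, 0], 0], [[0, 0, 0], [0, 0, 0], 0]]'

```text
clock: 9.52
tcp_pos: [0.5286, -0.0391, 0.0833]
tool_rot: [0.713, 0.701, -0.0, -0.0]
wrist_force: [-0.2, 0.4, -0.5]
opening: 0.003
```

Call:
servo_tool --steps '[[[0.2, 0, 0], [0, 0, 0], 0], [[0.2, 0, 0], [0, 0, 0], 0], [[0.15, 0, 0], [0, 0, 0], 0], [[0.15, 0, 0], [0, 0, 0], 0], [[0.1, 0, 0], [0, 0, 0], 0], [[0.1, 0, 0], [0, 0, 0], 0], [[0.1, 0, 0], [0, 0, 0], 0], [[0.1, 0, 0], [0, 0, 0], 0], [[0.1, 0, 0], [0, 0, 0], 0], [[0, 0, 0], [0, 0, 0], 0]]'

```text
clock: 10.35
tcp_pos: [0.5404, -0.0392, 0.0831]
tool_rot: [0.713, 0.701, -0.0, -0.0]
wrist_force: [-3.8, -1.0, -0.4]
opening: -0.003
```

Call:
servo_tool --steps '[[[0.05, 0, 0], [0, 0, 0], 0], [[0.05, 0, 0], [0, 0, 0], 0], [[0, 0, 0], [0, 0, 0], 0], [[0, 0, 0], [0, 0, 0], 0], [[0, 0, 0], [0, 0, 0], 0], [[0, 0, 0], [0, 0, 0], 0], [[0, 0, 0], [0, 0, 0], 0], [[0, 0, 0], [0, 0, 0], 0], [[0, 0, 0], [0, 0, 0], 0], [[0, 0, 0], [0, 0, 0], 0]]'

```text
clock: 11.18
tcp_pos: [0.541, -0.0393, 0.083]
tool_rot: [0.713, 0.701, -0.001, -0.0]
wrist_force: [-6.6, -0.4, 1.7]
opening: 0.002
```

Call:
servo_tool --steps '[[[-0.02, 0, 0], [0, 0, 0], 0], [[-0.02, 0, 0], [0, 0, 0], 0], [[-0.02, 0, 0], [0, 0, 0], 0], [[-0.02, 0, 0], [0, 0, 0], 0], [[-0.02, 0, 0], [0, 0, 0], 0], [[-0.02, 0, 0], [0, 0, 0], 0], [[-0.02, 0, 0], [0, 0, 0], 0], [[-0.02, 0, 0], [0, 0, 0], 0], [[-0.02, 0, 0], [0, 0, 0], 0], [[-0.02, 0, 0], [0, 0, 0], 0]]'

```text
clock: 12.02
tcp_pos: [0.5399, -0.0391, 0.0833]
tool_rot: [0.713, 0.701, 0.0, 0.0]
wrist_force: [-1.8, -1.5, 0.4]
opening: -0.002
```

Call:
servo_tool --steps '[[[-0.03, 0, 0], [0, 0, 0], 0], [[-0.03, 0, 0], [0, 0, 0], 0], [[-0.03, 0, 0], [0, 0, 0], 0], [[-0.03, 0, 0], [0, 0, 0], 0], [[-0.05, 0, 0], [0, 0, 0], 0], [[-0.05, 0, 0], [0, 0, 0], 0], [[-0.1, 0, 0], [0, 0, 0], 0], [[-0.2, 0, 0], [0, 0, 0], 0], [[-0.4, 0, 0], [0, 0, 0], 0], [[-0.6, 0, 0], [0, 0, 0], 0]]'

```text
clock: 12.85
tcp_pos: [0.5243, -0.039, 0.0832]
tool_rot: [0.713, 0.701, 0.0, -0.0]
wrist_force: [0.2, 0.1, 1.0]
opening: 0.0
```

```bash
cat > st.py <<'E'
from h import *
def slope(vs=range(165,232,6)):
    s=sense();cm=cam('wrist',s);im=snapshot('wrist');g=cv2.cvtColor(im,cv2.COLOR_RGB2GRAY).astype(np.float32)
    # predicted edges from home pose give the search windows
    L=[];W=[]
    for y in np.arange(0.03,-0.05,-.005):
        pc=proj(cm,(.5645-.02*(y+.044),y,.0985)); v=int(round(pc[1]))
        if not 5<v<235: continue
        hw=abs(proj(cm,(.5755,y,.0985))[0]-pc[0]); d=np.diff(cv2.blur(g[v:v+1],(3,1))[0]);k=max(6,int(hw*.6))
        a0,b0=int(pc[0]-hw),int(pc[0]+hw); a=a0-k+np.argmax(d[a0-k:a0+k]); b=b0-k+np.argmin(d[b0-k:b0+k])
        A,B=plane(cm,a+.5,v,.0985),plane(cm,b+.5,v,.0985);w=np.linalg.norm(A-B)
        if .02<w<.0245: L.append((A+B)[:2]/2)
    L=np.array(L);p=np.polyfit(L[:,1],L[:,0],1);print(s['tcp_pos'],s['wrist_force'],len(L),'slope',p[0],'x@',np.polyval(p,[.046,-.124]))
    return im
if __name__=='__main__': save('w6.png',slope())
E
python3 st.py
```

```text
[ 0.5242937  -0.03902153  0.08324974] [0.23918081 0.11998614 0.97935438] 10 slope -0.019077373334731022 x@ [0.5628688  0.56611196]
```

Call:
servo_tool --steps '[[[-1.0, 0, 0], [0, 0, 0], 0], [[-0.5, 0, 2.0], [0, 0, 0], 0], [[0, 0, 3.5], [0, 0, 0], 0], [[0, 0, 3.7], [0, 0, 0], 0], [[0, 0, 3.7], [0, 0, 0], 0], [[0.5, -1.0, 3.0], [0, 0, 0], 0], [[1.2, -3.6, 1.2], [0, 0, 0], 0], [[1.2, -3.8, 0], [0, 0, 0], 0], [[1.2, -3.8, 0], [0, 0, 0], 0], [[1.0, -3.8, 0], [0, 0, 0], 0]]'

```text
clock: 13.73
tcp_pos: [0.5603, -0.2011, 0.2545]
tool_rot: [0.713, 0.701, -0.0, 0.001]
wrist_force: [1.0, 1.0, -0.1]
opening: -0.001
```

Call:
servo_tool --steps '[[[0.5, -0.5, 0], [0, 0, 0], 0], [[0, 0, 0], [0, 0, 0], 0], [[0, 0, 0], [0, 0, 0], 0], [[0, 0, 0], [0, 0, 0], 0], [[0, 0, 0], [0, 0, 0], 0], [[0, 0, 0], [0, 0, 0], 0], [[0, 0, 0], [0, 0, 0], 0], [[0, 0, 0], [0, 0, 0], 0], [[0, 0, 0], [0, 0, 0], 0], [[0, 0, 0], [0, 0, 0], 0]]'

```text
clock: 14.57
tcp_pos: [0.5655, -0.204, 0.2543]
tool_rot: [0.713, 0.701, -0.0, 0.0]
wrist_force: [0.1, 0.4, -0.2]
opening: -0.002
```

```bash
python3 - <<'E'
from st import *
im=slope();save('w7.png',im);cv2.imwrite('pics/crop7.png',cv2.resize(im[0:170,225:405,::-1],None,fx=3.5,fy=3.5,interpolation=cv2.INTER_CUBIC))
E
```

```text
[ 0.56551871 -0.20402451  0.25427778] [ 0.1401843   0.41321821 -0.24331866] 1 slope -6.251560705067366 x@ [-0.00513106  1.05763426]st.py:13: RankWarning: Polyfit may be poorly conditioned
  L=np.array(L);p=np.polyfit(L[:,1],L[:,0],1);print(s['tcp_pos'],s['wrist_force'],len(L),'slope',p[0],'x@',np.polyval(p,[.046,-.124]))
```

View pics/crop7.png

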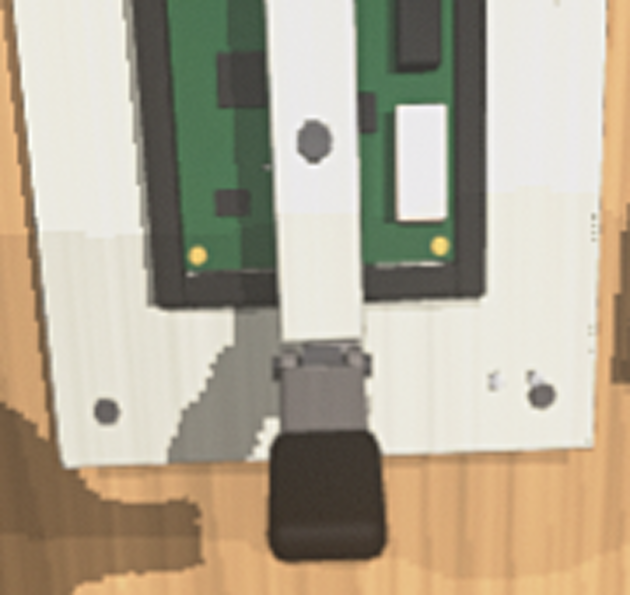

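Strap and lever now line up: at the hinge the strap centre is at crop x ≈321 and the lever centre at ≈324, so the strap stayed home. The lever is still up at about 0.9 rad. Next is the lever.

Call:
servo_tool --steps '[[[0.05, 1.55, -1.0], [0, 0, 0], 0], [[0.05, 1.55, -1.0], [0, 0, 0], 0], [[0.05, 1.55, -1.0], [0, 0, 0], 0], [[0, 1.55, -1.0], [0, 0, 0], 0], [[0, 0, -1.0], [0, 0, 0], 0], [[0, 0, -1.0], [0, 0, 0], 0], [[0, 0, -1.0], [0, 0, 0], 0], [[0, 0, -0.4], [0, 0, 0], 0], [[0, 0, -0.4], [0, 0, 0], 0], [[0, 0, -0.4], [0, 0, 0], 0]]'

```text
clock: 15.45
tcp_pos: [0.5671, -0.1426, 0.172]
tool_rot: [0.714, 0.7, 0.0, 0.0]
wrist_force: [-0.9, -0.4, -0.4]
opening: 0.002
```

```bash
python3 - <<'E'
import numpy as np
for t in np.arange(.9,-.01,-.1): print(round(t,1),np.round([-.124-.058*np.cos(t)+.0085*np.sin(t)+.011,.109+.058*np.sin(t)+.0085*np.cos(t)],4))
E
```

```text
0.9 [-0.1424  0.1597]
0.8 [-0.1473  0.1565]
0.7 [-0.1519  0.1529]
0.6 [-0.1561  0.1488]
0.5 [-0.1598  0.1443]
0.4 [-0.1631  0.1394]
0.3 [-0.1659  0.1343]
0.2 [-0.1682  0.1289]
0.1 [-0.1699  0.1232]
0.0 [-0.171   0.1175]
```

Call:
servo_tool --steps '[[[0, 0, -0.6], [0, 0, 0], 0], [[0, 0, -0.6], [0, 0, 0], 0], [[0, -0.5, -0.3], [0, 0, 0], 0], [[0, -0.45, -0.36], [0, 0, 0], 0], [[0, -0.4, -0.4], [0, 0, 0], 0], [[0, -0.37, -0.45], [0, 0, 0], 0], [[0, -0.33, -0.5], [0, 0, 0], 0], [[0, 0, 0], [0, 0, 0], 0], [[0, 0, 0], [0, 0, 0], 0], [[0, 0, 0], [0, 0, 0], 0]]'

```text
clock: 16.28
tcp_pos: [0.5666, -0.1628, 0.14]
tool_rot: [0.714, 0.701, -0.0, -0.0]
wrist_force: [-1.7, 0.7, -0.7]
opening: -0.0
```

Call:
servo_tool --steps '[[[0, -0.28, -0.5], [0, 0, 0], 0], [[0, -0.23, -0.54], [0, 0, 0], 0], [[0, -0.17, -0.55], [0, 0, 0], 0], [[0, -0.1, -0.4], [0, 0, 0], 0], [[0, 0, -0.1], [0, 0, 0], 0], [[0, 0, 0], [0, 0, 0], 0], [[0, 0, 0], [0, 0, 0], 0], [[0, 0, 0], [0, 0, 0], 0], [[0, 0, 0], [0, 0, 0], 0], [[0, 0, 0], [0, 0, 0], 0]]'

```text
clock: 17.12
tcp_pos: [0.5669, -0.1703, 0.1193]
tool_rot: [0.713, 0.701, -0.0, -0.0]
wrist_force: [-0.7, 0.2, 0.2]
opening: -0.001
```

Call:
servo_tool --steps '[[[0, 0, -0.1], [0, 0, 0], 0], [[0, 0, -0.1], [0, 0, 0], 0], [[0, 0, -0.1], [0, 0, 0], 0], [[0, 0, -0.1], [0, 0, 0], 0], [[0, 0, 0], [0, 0, 0], 0], [[0, 0, 0], [0, 0, 0], 0], [[0, 0, 0], [0, 0, 0], 0], [[0, 0, 0], [0, 0, 0], 0], [[0, 0, 0], [0, 0, 0], 0], [[0, 0, 0], [0, 0, 0], 0]]'

```text
clock: 17.95
tcp_pos: [0.5674, -0.1706, 0.1171]
tool_rot: [0.713, 0.701, -0.0, 0.001]
wrist_force: [-13.5, 1.0, 33.1]
opening: -0.002
```

```bash
python3 - <<'E'
from h import *
im=snapshot('wrist');save('w8.png',im);s=sense();print(s['tcp_pos'],s['wrist_force'])
E
```

```text
[ 0.56735914 -0.1705913   0.11704393] [-12.33432328  -0.38569901  33.46100481]
```

View pics/w8.png

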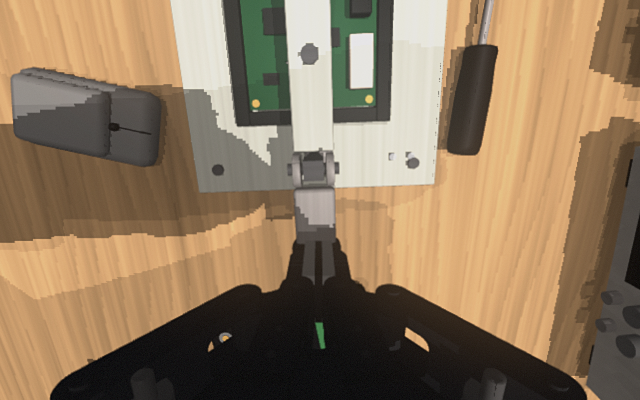

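The lever is level under the fingertip at z 0.117 with 33 N, so it is at its stop. I'll release slowly.

Call:
servo_tool --steps '[[[0, 0, 0.04], [0, 0, 0], 0], [[0, 0, 0.04], [0, 0, 0], 0], [[0, 0, 0.04], [0, 0, 0], 0], [[0, 0, 0.04], [0, 0, 0], 0], [[0, 0, 0.04], [0, 0, 0], 0], [[0, 0, 0.03], [0, 0, 0], 0], [[0, 0, 0.03], [0, 0, 0], 0], [[0, 0, 0.03], [0, 0, 0], 0], [[0, 0, 0.03], [0, 0, 0], 0], [[0, 0, 0.03], [0, 0, 0], 0]]'

```text
clock: 18.83
tcp_pos: [0.567, -0.1704, 0.1187]
tool_rot: [0.713, 0.701, -0.0, -0.0]
wrist_force: [-0.9, 0.1, 0.5]
opening: -0.001
```

Call:
servo_tool --steps '[[[0, 0, 0.1], [0, 0, 0], 0], [[0, 0, 0.3], [0, 0, 0], 0], [[0, 0, 1.0], [0, 0, 0], 0], [[0, 0, 2.0], [0, 0, 0], 0], [[0, 0, 3.0], [0, 0, 0], 0], [[0, -1, 3.0], [0, 0, 0], 0], [[0, -1, 3.0], [0, 0, 0], 0], [[0, -1, 1], [0, 0, 0], 0], [[0, 0, 0], [0, 0, 0], 0], [[0, 0, 0], [0, 0, 0], 0]]'

```text
clock: 19.67
tcp_pos: [0.567, -0.2009, 0.2532]
tool_rot: [0.714, 0.7, 0.0, 0.0]
wrist_force: [-1.2, 0.0, -0.9]
opening: 0.005
```

```bash
python3 - <<'E'
from h import *
s=sense();cm=cam('wrist',s);im=snapshot('wrist');print(s['tcp_pos'],s['wrist_force'],s['clock'])
cv2.imwrite('pics/crop9.png',cv2.resize(im[0:200,160:420,::-1],None,fx=3,fy=3,interpolation=cv2.INTER_CUBIC))
for th in (0,.1,.2,.3): print(th,[proj(cm,(.5662,-.124-d*np.cos(th)+h*np.sin(th),.109+d*np.sin(th)+h*np.cos(th))).round(1) for d,h in ((.037,.0085),(.075,.0085))])
E
```

```text
[ 0.56696789 -0.20085587  0.25323983] [-1.20181589  0.03045093 -0.87934623] 19.6667
0 [array([315.8, 149.6]), array([316.6, 189.5])]
0.1 [array([315.7, 148.9]), array([316.6, 190.3])]
0.2 [array([315.7, 147.8]), array([316.5, 190.2])]
0.3 [array([315.6, 146.3]), array([316.4, 189.3])]
```

View pics/crop9.png

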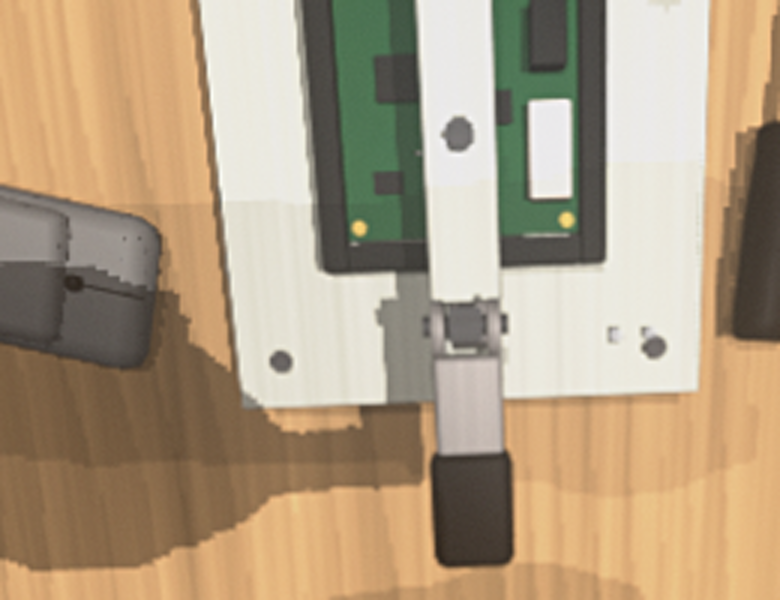

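```bash
python3 -c "
from bench import *
job_done()"
```

```text
the job is handed in; nothing more can be done
```

The board is clamped: I swung the strap home around the cam stud with the back of the shut fingers, then pushed the cam lever down to its stop. I handed it in at about 19.7 s of robot time.

- **Strap:** My first push reached the stop at about 10 N, but the strap sprang back about 0.05 rad when I released it quickly. I saw that in the wrist picture, pushed it home again at about 6 N and withdrew slowly. It then measured in line with the jig: slope −0.019 against about −0.02 expected. A later picture showed it still lined up with the lever. A repeat of the slope calculation from that spot failed because too few edges were found, so there I relied on the picture.
- **Lever:** It stopped with the fingertip at z = 0.117 m, where a fully down lever should put the pad (0.1175 m), and I was pressing with 33 N. After a slow release, the pad's edges were within about 1 px of the level position. That view cannot separate 0 from about 0.2 rad, so the stop height is the real evidence.
- **Everything else:** The board looked undisturbed in its nest, and the arm touched nothing at the end. The mouse, driver and meter looked in place when last in view. I did not check the vial, spool, tray or breadboard again at the end.

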